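# Rebuild the optical train in reverse on the bench rail

### The arm

A 6-joint arm with a two-finger parallel gripper is mounted at the origin on the work surface. World frame = base frame: x ahead of the robot, y to its left, z up, the work surface at z = 0. Lengths are in m, angles in rad, forces in N, time in s.
With the tool pointing down it reaches from about 0.35 to 0.975 m from the base axis. Payload 4.9 kg.
Tool frame: the origin (TCP) lies at the very end of the fingers, on their centre line; the grasp point (between the pads) lies 19 mm behind it; z points along the fingers, y is the direction in which the jaws open and shut (so a half turn about z gives the same grasp; the last joint's range is limited). The gripper opens to 85 mm and grips with 20 to 120 N. Pads are 22 mm wide; open, the fingers measure 114 mm over their backs; the gripper's body (76 mm by 85 mm) begins 54 mm behind the grasp point. The pads swing forward as they close: fully open they stand 13 mm farther back than shut.
Start: joints at [1.106, 0.053, 1.613, -0, 1.476, -0.119], TCP at [0.212, 0.588, 0.231] pointing down, gripper open.
Joint ranges: [-3.01, 3.01], [-1.01, 2.22], [0.06, 2.58], [-1.02, 4.17], [0.09, 2.62], [-3.14, 3.14]. Speed limits (rad/s): [2.57, 2.57, 3.14, 3.14, 3.14, 3.14].

### API

Orientations are given as a unit quaternion [w, x, y, z].
In Python, from plant import state, eyes, job_done gives the robot as it stands.
- The arm moves only by the tool apply_moves, never from a script. Its argument "commands" is a list of rows, each an object with "linear": the shift along the tool's x, y, z in m, a list of three; "delta_rot": the turn, a rotation vector about the tool's x, y, z in degrees, a list of three; "fingers": the closure in counts, from 0 (fully open) to 255 (shut). In form: [{"linear": [x, y, z], "delta_rot": [wx, wy, wz], "fingers": fingers}, ...]. A call has exactly 8 rows; each row is the pose to reach, as a shift and turn from the pose commanded when the call began, along the tool's axes at that moment; what a row does not reach only later rows make up. A row lasts 1/10 s, in which the tool goes at most 50 mm and 8.59 degrees, less where a joint would pass 70% of its speed; a pose out of reach is approached as far as the arm can. A call with a gripper value outside its range is refused whole. The fingers move at their own pace and stop on an object; the grip force is fixed at half the most. Time passes only in rows, so rows that repeat a pose let the fingers close, or fill a call up. It gives the time, the measured TCP pose, the force and the opening at its end, in the units of the state.
- state(): the state, without advancing time (a new reading comes with each control period).
- eyes.grab_frame(name): name is "scene" or "top" or "wrist"; returns the picture (400x640x3 uint8, red, green, blue); there is no depth.
- eyes.camera_params(name): a dict with "fx", "fy", "cx", "cy" (pixels), "position" and "rotation" of the camera in the world; the wrist camera has in their place "T_tool_cam" (4x4, takes a point from camera to tool coordinates, whose origin is the TCP and whose axes are the flange's). Camera axes: x right, y down, z forward; pixel columns grow to the right and rows downward; lengths in m; the calibration is good to about 2 mm. A picture is of the moment at which its call begins: read the wrist's pose just before it. camera_params takes no time and is no camera call.
- job_done(): hands the job in, once; it reports no verdict.
The state is a dict: "time": time; "joint_pos": joint angles; "joint_vel": joint speeds; "joint_efforts": joint torques, N m; "tool_pos": TCP position; "tool_rot": TCP orientation; "contact_force": force on the tool from outside, world axes, zero at the start; "ft_torque": the same for the moment, N m; "gripper_width": opening from 0.0 (shut) to 1.0 (fully open).
Only numpy, scipy, OpenCV 4.12 (cv2) and the standard library are available. Lean on these libraries where they do the work, as an engineer would, in place of code of your own. Each camera call takes 0.05 s, during which the arm holds its last target.

### The job

The beam will now come from the other end, so move the four mounted optics from the dark parking rack into the four pockets of the aluminium rail in reverse order: the one that stands nearest the robot in the rack goes into the pocket furthest from the robot, the next one into the next pocket, and so on. Set each upright on the floor of its own pocket, facing along the rail, either way round; never tip one over, and do not disturb the loose spare lens lying on the table.

Things in the scene. Friction and masses are not known exactly. Their poses are not given: they have to be found in the camera images.
- lens_mid (a point): Lens holder: black upright slab with a round glass lens through its face and a small brass screw on top. Loose, 64 mm high, 0.12 to 0.24 kg, on a round foot 36 mm across, 6 mm high. Point: on its axis, 32 mm above its underside; z up, x the way it faces (along the parking row at the start, within 7 deg). 14 mm long in x; flat upright sides 34 mm apart in y: grip there.
- mirror_mid (a point): Mirror mount: upright aluminium plate, 10 mm thick, round mirror in front (+x), three brass knobs behind (-x). Loose, 64 mm high, 0.12 to 0.24 kg, on a round foot 36 mm across, 6 mm high. Point: on its axis, 32 mm above its underside; z up, x the way it faces (along the parking row at the start, within 7 deg). 29 mm long in x; flat upright sides 40 mm apart in y: grip there.
- cube_mid (a point): Beam-splitter: square aluminium block with a glass cube on top held by four corner posts. Loose, 64 mm high, 0.12 to 0.24 kg, on a round foot 36 mm across, 6 mm high. Point: on its axis, 32 mm above its underside; z up, x the way it faces (along the parking row at the start, within 7 deg). 30 mm long in x; flat upright sides 30 mm apart in y: grip there.
- detector_mid (a point): Light detector: grey box with a short black round snout on one end (-x) and a small brass connector on the other (+x). Loose, 64 mm high, 0.12 to 0.24 kg, on a round foot 36 mm across, 6 mm high. Point: on its axis, 32 mm above its underside; z up, x the way it faces (along the parking row at the start, within 7 deg). 54 mm long in x; flat upright sides 24 mm apart in y: grip there.
- park_lens: Fixed grey tray in which the lens holder starts, marking its place in the starting row: 61 x 61 x 9 mm, pocket 53 x 53 mm, 5 mm deep. Four alike, 64 mm apart in a row on a dark plate 280 x 70 x 6 mm. Origin: centre of its underside, 6 mm above the table (pocket floor at 10 mm). x runs along the row, away from the robot; z up.
- park_mirror: Fixed grey tray in which the mirror mount starts, marking its place in the starting row: 61 x 61 x 9 mm, pocket 53 x 53 mm, 5 mm deep. Four alike, 64 mm apart in a row on a dark plate 280 x 70 x 6 mm. Origin: centre of its underside, 6 mm above the table (pocket floor at 10 mm). x runs along the row, away from the robot; z up.
- park_cube: Fixed grey tray in which the beam-splitter starts, marking its place in the starting row: 61 x 61 x 9 mm, pocket 53 x 53 mm, 5 mm deep. Four alike, 64 mm apart in a row on a dark plate 280 x 70 x 6 mm. Origin: centre of its underside, 6 mm above the table (pocket floor at 10 mm). x runs along the row, away from the robot; z up.
- park_detector: Fixed grey tray in which the detector starts, marking its place in the starting row: 61 x 61 x 9 mm, pocket 53 x 53 mm, 5 mm deep. Four alike, 64 mm apart in a row on a dark plate 280 x 70 x 6 mm. Origin: centre of its underside, 6 mm above the table (pocket floor at 10 mm). x runs along the row, away from the robot; z up.
- rail: Bench rail: fixed aluminium bar, 280 x 70 mm, lying on the table, with four square black-floored pockets in a row, empty at the start. Origin: centre of its underside, at table height; x along the rail away from the robot, z up. Pocket centres: x = -96, -32, 32, 96 mm, y = 0. Each pocket is 54 x 54 mm, floor 10 mm above the table, rim 5 mm higher.
- spare_mid (a point): a bystander: a loose unmounted lens in a flat dark steel cell, 32 mm across and 10 mm high, lying on the table between rack and rail. Point: its centre, 5 mm above the table.
There are look-alikes about, which are no part of the job. What is shaped like the part that bears lens_mid but blue or orange is not meant.

How it is judged:
At the end, for the whole second after the job is handed in: Each optic stands in its own rail pocket: within 11 mm of the pocket centre along and across, 4 mm of seated height, 0.1 rad of upright, 0.35 rad of the rail direction (either way), at rest; order along the rail is the reverse of the starting row; spare lens within 20 mm of its start ((x of lens_mid in the frame of rail between -0.107 and -0.085 m or x of lens_mid in the frame of rail between -0.043 and -0.021 m or x of lens_mid in the frame of rail between 0.021 and 0.043 m or x of lens_mid in the frame of rail between 0.085 and 0.107 m) and y of lens_mid in the frame of rail between -0.011 and 0.011 m and z of lens_mid in the frame of rail between 0.038 and 0.046 m and angle between each of lens_mid, mirror_mid, cube_mid, detector_mid's own z axis and vertical below 0.1 rad and angle between the x axis of each of lens_mid, mirror_mid, cube_mid, detector_mid and the x axis of rail, either way round below 0.35 rad and linear speed of each of lens, mirror, cube, detector below 0.02 m/s and (x of mirror_mid in the frame of rail between -0.107 and -0.085 m or x of mirror_mid in the frame of rail between -0.043 and -0.021 m or x of mirror_mid in the frame of rail between 0.021 and 0.043 m or x of mirror_mid in the frame of rail between 0.085 and 0.107 m) and y of mirror_mid in the frame of rail between -0.011 and 0.011 m and z of mirror_mid in the frame of rail between 0.038 and 0.046 m and (x of cube_mid in the frame of rail between -0.107 and -0.085 m or x of cube_mid in the frame of rail between -0.043 and -0.021 m or x of cube_mid in the frame of rail between 0.021 and 0.043 m or x of cube_mid in the frame of rail between 0.085 and 0.107 m) and y of cube_mid in the frame of rail between -0.011 and 0.011 m and z of cube_mid in the frame of rail between 0.038 and 0.046 m and (x of detector_mid in the frame of rail between -0.107 and -0.085 m or x of detector_mid in the frame of rail between -0.043 and -0.021 m or x of detector_mid in the frame of rail between 0.021 and 0.043 m or x of detector_mid in the frame of rail between 0.085 and 0.107 m) and y of detector_mid in the frame of rail between -0.011 and 0.011 m and z of detector_mid in the frame of rail between 0.038 and 0.046 m and ((x of park_lens in the frame of park_mirror above 0 m and ((x of mirror_mid in the frame of rail above -0.064 m and x of lens_mid in the frame of rail below -0.064 m) or (x of mirror_mid in the frame of rail above 0 m and x of lens_mid in the frame of rail below 0 m) or (x of mirror_mid in the frame of rail above 0.064 m and x of lens_mid in the frame of rail below 0.064 m))) or (x of park_lens in the frame of park_mirror below 0 m and ((x of lens_mid in the frame of rail above -0.064 m and x of mirror_mid in the frame of rail below -0.064 m) or (x of lens_mid in the frame of rail above 0 m and x of mirror_mid in the frame of rail below 0 m) or (x of lens_mid in the frame of rail above 0.064 m and x of mirror_mid in the frame of rail below 0.064 m)))) and ((x of park_lens in the frame of park_cube above 0 m and ((x of cube_mid in the frame of rail above -0.064 m and x of lens_mid in the frame of rail below -0.064 m) or (x of cube_mid in the frame of rail above 0 m and x of lens_mid in the frame of rail below 0 m) or (x of cube_mid in the frame of rail above 0.064 m and x of lens_mid in the frame of rail below 0.064 m))) or (x of park_lens in the frame of park_cube below 0 m and ((x of lens_mid in the frame of rail above -0.064 m and x of cube_mid in the frame of rail below -0.064 m) or (x of lens_mid in the frame of rail above 0 m and x of cube_mid in the frame of rail below 0 m) or (x of lens_mid in the frame of rail above 0.064 m and x of cube_mid in the frame of rail below 0.064 m)))) and ((x of park_lens in the frame of park_detector above 0 m and ((x of detector_mid in the frame of rail above -0.064 m and x of lens_mid in the frame of rail below -0.064 m) or (x of detector_mid in the frame of rail above 0 m and x of lens_mid in the frame of rail below 0 m) or (x of detector_mid in the frame of rail above 0.064 m and x of lens_mid in the frame of rail below 0.064 m))) or (x of park_lens in the frame of park_detector below 0 m and ((x of lens_mid in the frame of rail above -0.064 m and x of detector_mid in the frame of rail below -0.064 m) or (x of lens_mid in the frame of rail above 0 m and x of detector_mid in the frame of rail below 0 m) or (x of lens_mid in the frame of rail above 0.064 m and x of detector_mid in the frame of rail below 0.064 m)))) and ((x of park_mirror in the frame of park_cube above 0 m and ((x of cube_mid in the frame of rail above -0.064 m and x of mirror_mid in the frame of rail below -0.064 m) or (x of cube_mid in the frame of rail above 0 m and x of mirror_mid in the frame of rail below 0 m) or (x of cube_mid in the frame of rail above 0.064 m and x of mirror_mid in the frame of rail below 0.064 m))) or (x of park_mirror in the frame of park_cube below 0 m and ((x of mirror_mid in the frame of rail above -0.064 m and x of cube_mid in the frame of rail below -0.064 m) or (x of mirror_mid in the frame of rail above 0 m and x of cube_mid in the frame of rail below 0 m) or (x of mirror_mid in the frame of rail above 0.064 m and x of cube_mid in the frame of rail below 0.064 m)))) and ((x of park_mirror in the frame of park_detector above 0 m and ((x of detector_mid in the frame of rail above -0.064 m and x of mirror_mid in the frame of rail below -0.064 m) or (x of detector_mid in the frame of rail above 0 m and x of mirror_mid in the frame of rail below 0 m) or (x of detector_mid in the frame of rail above 0.064 m and x of mirror_mid in the frame of rail below 0.064 m))) or (x of park_mirror in the frame of park_detector below 0 m and ((x of mirror_mid in the frame of rail above -0.064 m and x of detector_mid in the frame of rail below -0.064 m) or (x of mirror_mid in the frame of rail above 0 m and x of detector_mid in the frame of rail below 0 m) or (x of mirror_mid in the frame of rail above 0.064 m and x of detector_mid in the frame of rail below 0.064 m)))) and ((x of park_cube in the frame of park_detector above 0 m and ((x of detector_mid in the frame of rail above -0.064 m and x of cube_mid in the frame of rail below -0.064 m) or (x of detector_mid in the frame of rail above 0 m and x of cube_mid in the frame of rail below 0 m) or (x of detector_mid in the frame of rail above 0.064 m and x of cube_mid in the frame of rail below 0.064 m))) or (x of park_cube in the frame of park_detector below 0 m and ((x of cube_mid in the frame of rail above -0.064 m and x of detector_mid in the frame of rail below -0.064 m) or (x of cube_mid in the frame of rail above 0 m and x of detector_mid in the frame of rail below 0 m) or (x of cube_mid in the frame of rail above 0.064 m and x of detector_mid in the frame of rail below 0.064 m)))) and distance of spare_mid from where it was at the start of the episode below 0.02 m); the robot touches nothing.
It fails at once if the lens is tipped over (angle between lens_mid's own z axis and vertical above 0.7 rad).
It fails at once if the mirror is tipped over (angle between mirror_mid's own z axis and vertical above 0.7 rad).
It fails at once if the cube is tipped over (angle between cube_mid's own z axis and vertical above 0.7 rad).
It fails at once if the detector is tipped over (angle between detector_mid's own z axis and vertical above 0.7 rad).
It fails at once if the spare lens is disturbed (distance of spare_mid from where it was at the start of the episode above 0.02 m).
It also fails if it takes over 120 s, if anything falls off the work surface, if the arm or the gripper's body presses on something with over 40 N, if the wrist force passes 120 N, or if a joint passes its speed limit or range.

## Working session

There is one attempt and no reset: what is moved stays moved. The work goes in short steps, Python scripts to look and compute and a tool call to move; the robot and the scene stay as the last step left them, time stands still between calls to the robot, and variables do not carry over. Pictures are saved under pics/ and viewed, and the job is handed in when it is done.

Besides the shell and the picture viewer there is one more tool, called as a command line: name --argument value ..., lists and objects as JSON in quotes. apply_moves: Moves the arm, as the interface text tells. Its arguments: {"type":"object","properties":{"commands":{"type":"array","items":{"type":"object","properties":{"linear":{"type":"array","items":{"type":"number"}},"delta_rot":{"type":"array","items":{"type":"number"}},"fingers":{"type":"number"}}}}},"required":["commands"]}

```bash
ls; mkdir -p pics; python3 - <<'E'
from plant import state, eyes
import cv2
print(state())
for n in ["scene","top","wrist"]:
    im=eyes.grab_frame(n); cv2.imwrite(f"pics/{n}0.png",im[:,:,::-1]); print(n,eyes.camera_params(n))
E
```

```text
pics
{'time': 0.0, 'joint_pos': array([ 1.10597355e+00,  5.33751981e-02,  1.61431878e+00,  1.79391191e-05,
        1.47601038e+00, -1.19036330e-01]), 'joint_vel': array([ 1.52561294e-03,  7.41553201e-04, -5.13265086e-04,  7.04165192e-05,
       -6.87532939e-06,  3.36149134e-04]), 'joint_efforts': array([-1.68948980e-03, -3.93681836e+01, -3.70169806e+01, -2.70224782e-04,
        7.05260580e-03, -9.00549821e-06]), 'tool_pos': array([0.21156447, 0.58742718, 0.23003686]), 'tool_rot': array([-3.12425089e-04,  1.72033901e-01,  9.85090464e-01, -1.00860811e-03]), 'contact_force': array([ 0.62876954, -0.05550101,  0.43565322]), 'ft_torque': array([-0.00140647, -0.04960472, -0.04140703]), 'gripper_width': 1.000849630430885}
scene {'fx': 414.1528908157846, 'fy': 414.1528908157846, 'cx': 316.31355510683824, 'cy': 200.09610371921397, 'position': array([ 0.84697078, -0.55323092,  0.48007348]), 'rotation': array([-0.46334266,  0.85355575,  0.20886942, -0.11458503])}
top {'fx': 387.31459398485634, 'fy': 387.31459398485634, 'cx': 316.6818733797558, 'cy': 198.69885567658457, 'position': array([ 0.4447602 , -0.00073355,  0.70101026]), 'rotation': array([ 0.05492258, -0.69509172,  0.71425682, -0.0605658 ])}
wrist {'fx': 293.1401929409736, 'fy': 293.1401929409736, 'cx': 315.680043326745, 'cy': 199.2001473342966, 'T_tool_cam': array([[-4.75067522e-04, -9.56097036e-01, -2.93049879e-01,
         7.52591742e-02],
       [ 9.99999886e-01, -4.66994388e-04, -9.75107644e-05,
        -2.72887552e-04],
       [-4.36228958e-05, -2.93049892e-01,  9.56097149e-01,
        -1.44288061e-01],
       [ 0.00000000e+00,  0.00000000e+00,  0.00000000e+00,
         1.00000000e+00]])}
```

View pics/top0.png

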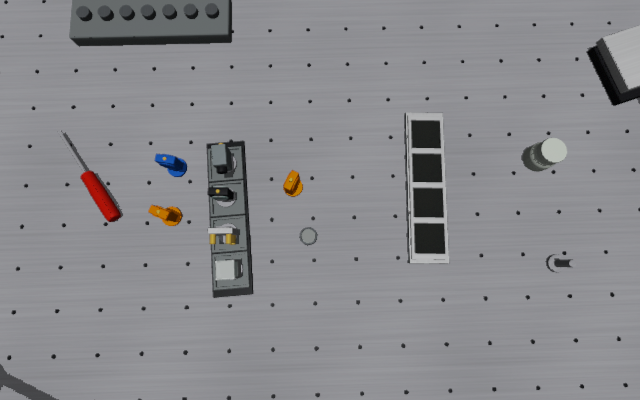

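View pics/scene0.png

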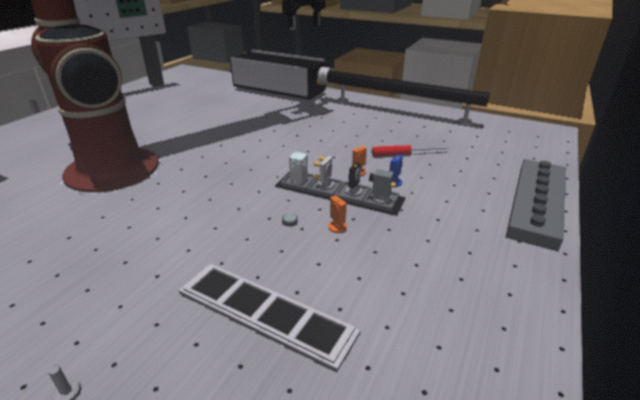

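View pics/wrist0.png

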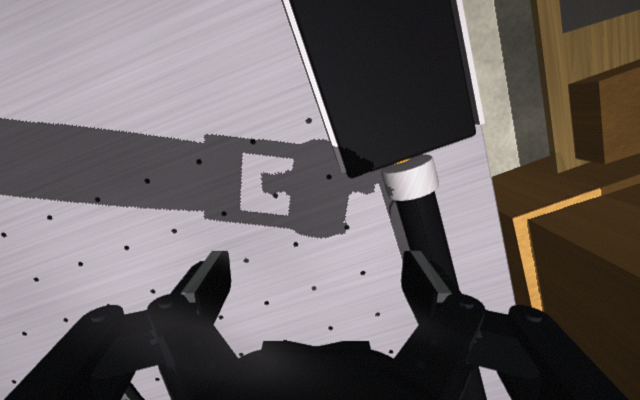

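```bash
cat > h.py <<'E'
import numpy as np, cv2
from scipy.spatial.transform import Rotation as R
from plant import state, eyes
def cam(n,st=None):
    p=eyes.camera_params(n); K=np.array([[p['fx'],0,p['cx']],[0,p['fy'],p['cy']],[0,0,1]])
    if n=='wrist':
        s=st or state(); q=s['tool_rot']; T=np.eye(4); T[:3,:3]=R.from_quat(np.roll(q,-1)).as_matrix(); T[:3,3]=s['tool_pos']
        T=T@p['T_tool_cam']; return K,T[:3,:3],T[:3,3]
    return K,R.from_quat(np.roll(p['rotation'],-1)).as_matrix(),p['position']
def cast(c,uv,z):
    K,Rm,t=c; uv=np.atleast_2d(uv).astype(float)
    d=(Rm@np.linalg.inv(K)@np.c_[uv,np.ones(len(uv))].T).T
    return t+d*((z-t[2])/d[:,2])[:,None]
def proj(c,P):
    K,Rm,t=c; x=(np.atleast_2d(P)-t)@Rm@K.T; return x[:,:2]/x[:,2:]
E
python3 - <<'E'
from h import *
c=cam('top'); print(cast(c,[[320,200]],0))
im=cv2.imread('pics/top0.png')
g=cv2.cvtColor(im,cv2.COLOR_BGR2GRAY)
m=np.zeros_like(g); m[100:275,395:460]=(g[100:275,395:460]<50)
for ct in cv2.findContours(m,0,1)[0]:
    if cv2.contourArea(ct)>300:
        r=cv2.minAreaRect(ct); print(r, cast(c,[r[0]],0.010),cast(c,[r[0]],0.015))
a=im[135:305,140:320]; cv2.imwrite('pics/cropA.png',cv2.resize(a,None,fx=3.5,fy=3.5,interpolation=cv2.INTER_CUBIC))
a=im[100:275,390:465]; cv2.imwrite('pics/cropB.png',cv2.resize(a,None,fx=3.4,fy=3.4,interpolation=cv2.INTER_CUBIC))
a=cv2.imread('pics/scene0.png')[140:250,260:420]; cv2.imwrite('pics/cropC.png',cv2.resize(a,None,fx=5,fy=5,interpolation=cv2.INTER_CUBIC))
E
```

```text
[[ 0.55774868 -0.01397194  0.        ]]
((429.5, 238.0), (28.0, 29.0), 90.0) [[ 0.4823765  -0.20680365  0.01      ]] [[ 0.48210432 -0.20531257  0.015     ]]
((428.0, 202.5), (27.0, 28.0), 90.0) [[ 0.54633739 -0.20889779  0.01      ]] [[ 0.5456024  -0.20739156  0.015     ]]
((427.0, 167.5), (27.0, 28.0), 90.0) [[ 0.61129504 -0.2119056   0.01      ]] [[ 0.61009003 -0.21037761  0.015     ]]
((426.0, 134.0), (26.0, 28.0), 90.0) [[ 0.67533879 -0.21479105  0.01      ]] [[ 0.67367038 -0.21324218  0.015     ]]
```

View pics/cropA.png

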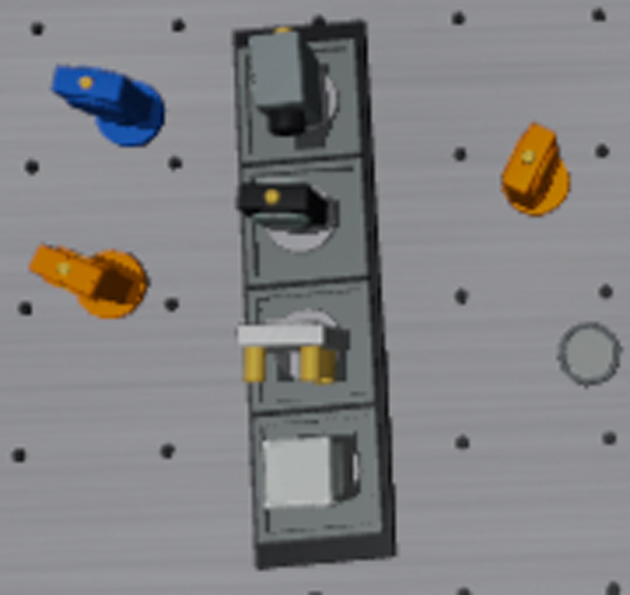

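View pics/cropB.png

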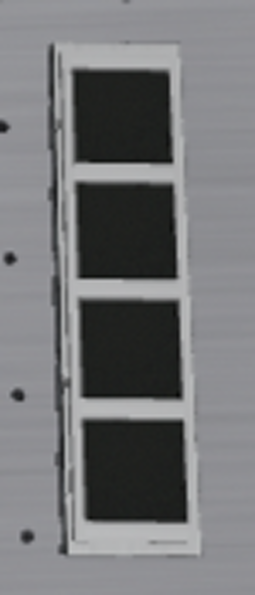

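View pics/cropC.png

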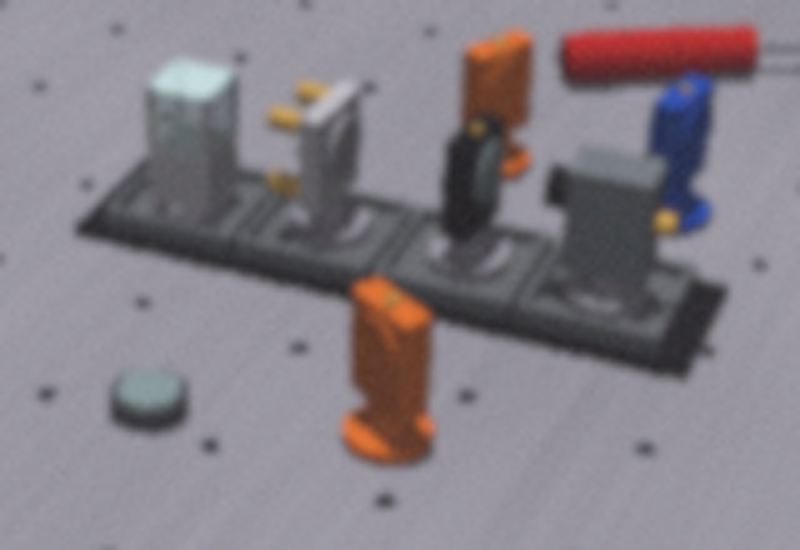

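```bash
python3 - <<'E'
from h import *
c=cam('top')
P=lambda x,y:[140+x/3.5,135+y/3.5]
n={'cube':P(297,472),'mirror':P(281,334),'lens':P(271,197),'det':P(274,69)}
for k,v in n.items(): print(k,cast(c,[v],.074)[0].round(4))
for k,v in {'plate':[(233,30),(365,22),(397,555),(258,568)]}.items():
    print(k,cast(c,[P(*q) for q in v],.006).round(4))
print('spare',cast(c,[P(590,353)],.01).round(4))
s=state()
M=R.from_quat(np.roll(s['tool_rot'],-1)).as_matrix();print(M.round(3))
E
```

```text
cube [0.4374 0.142  0.074 ]
mirror [0.5003 0.15   0.074 ]
lens [0.5648 0.1555 0.074 ]
det [0.6269 0.155  0.074 ]
plate [[0.6687 0.1939 0.006 ]
 [0.6713 0.1239 0.006 ]
 [0.3944 0.1072 0.006 ]
 [0.3901 0.1763 0.006 ]]
spare [[0.4921 0.0084 0.01  ]]
[[-0.941  0.339 -0.001]
 [ 0.339  0.941 -0.001]
 [ 0.    -0.002 -1.   ]]
```

apply_moves --commands '[{"linear":[-0.039,-0.032,0],"delta_rot":[0,0,-3],"fingers":0},{"linear":[-0.078,-0.064,0],"delta_rot":[0,0,-6],"fingers":0},{"linear":[-0.117,-0.096,0],"delta_rot":[0,0,-9],"fingers":0},{"linear":[-0.156,-0.128,0],"delta_rot":[0,0,-12],"fingers":0},{"linear":[-0.195,-0.16,0],"delta_rot":[0,0,-15],"fingers":0},{"linear":[-0.234,-0.192,0],"delta_rot":[0,0,-18],"fingers":0},{"linear":[-0.273,-0.224,0],"delta_rot":[0,0,-21],"fingers":0},{"linear":[-0.312,-0.256,0],"delta_rot":[0,0,-23.4],"fingers":0}]'

```text
time: 0.95
tool_pos: [0.4172, 0.2426, 0.2312]
tool_rot: [0.0, -0.032, 0.999, 0.0]
contact_force: [1.1, -0.3, 1.9]
gripper_width: 1.001
```

apply_moves --commands '[{"linear":[-0.012,-0.024,0],"delta_rot":[0,0,0],"fingers":0},{"linear":[-0.024,-0.048,0],"delta_rot":[0,0,0],"fingers":0},{"linear":[-0.036,-0.072,0],"delta_rot":[0,0,0],"fingers":0},{"linear":[-0.047,-0.096,0],"delta_rot":[0,0,0],"fingers":0},{"linear":[-0.047,-0.096,0],"delta_rot":[0,0,0],"fingers":0},{"linear":[-0.047,-0.096,0],"delta_rot":[0,0,0],"fingers":0},{"linear":[-0.047,-0.096,0],"delta_rot":[0,0,0],"fingers":0},{"linear":[-0.047,-0.096,0],"delta_rot":[0,0,0],"fingers":0}]'

```text
time: 1.75
tool_pos: [0.4692, 0.1524, 0.2312]
tool_rot: [-0.0, -0.032, 0.999, 0.0]
contact_force: [0.6, 0.7, 0.3]
gripper_width: 0.998
```

```bash
python3 - <<'E'
from h import *
import pickle
s=state(); print(s['tool_pos'],s['tool_rot'],s['gripper_width'])
im=eyes.grab_frame('wrist')[:,:,::-1]; pickle.dump(s,open('w1.pkl','wb')); cv2.imwrite('pics/w1.png',im)
E
```

```text
[0.46923354 0.15238363 0.23121925] [-7.20806979e-05 -3.19895761e-02  9.99488197e-01  7.42313266e-05] 0.9975961215939906
```

View pics/w1.png

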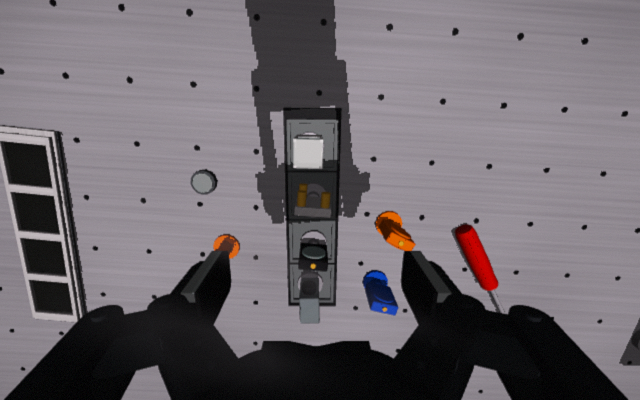

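```bash
python3 - <<'E'
from h import *
im=cv2.imread('pics/w1.png')
cv2.imwrite('pics/w1c.png',cv2.resize(im[100:330,265:405],None,fx=2.6*1,fy=2.6,interpolation=cv2.INTER_CUBIC))
E
```

```text
(no output)
```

View pics/w1c.png

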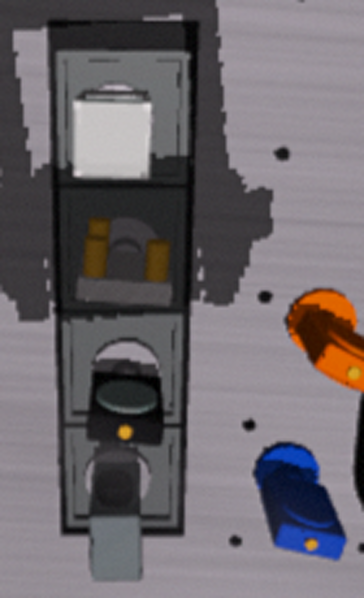

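```bash
python3 - <<'E'
from h import *
import pickle
c=cam('wrist',pickle.load(open('w1.pkl','rb')))
P=lambda x,y:[265+x/2.6,100+y/2.6]
for k,(v,z) in {'cube':((113,139),.074),'mirror':((125,290),.074),'mL':((77,290),.074),'mR':((172,292),.074),'lens':((125,432),.076),'det':((116,547),.074),'lensfoot':((126,373),.016),'mirfoot':((124,250),.016)}.items(): print(k,cast(c,[P(*v)],z)[0].round(4))
print(cast(c,[P(*v) for v in [(50,20),(198,22),(183,534),(63,533)]],.006).round(4))
# rail pockets
im=cv2.imread('pics/w1.png'); g=cv2.cvtColor(im,cv2.COLOR_BGR2GRAY)
m=np.zeros_like(g); m[125:325,0:75]=(g[125:325,0:75]<50)
for ct in cv2.findContours(m,0,1)[0]:
    if cv2.contourArea(ct)>300:
        r=cv2.minAreaRect(ct); print(r, cast(c,[r[0]],0.0125).round(4))
t=cam('top')
for v,z in [((310,100),.016),((300,217),.016),((310,345),.016),((320,325),.016)]: print(cast(t,[[140+v[0]/3.5,135+v[1]/3.5]],z).round(4))
E
```

```text
cube [0.4377 0.1429 0.074 ]
mirror [0.5005 0.1515 0.074 ]
mL [0.5018 0.1314 0.074 ]
mR [0.5001 0.1712 0.074 ]
lens [0.5661 0.1555 0.076 ]
det [0.628 0.155 0.074]
lensfoot [0.5663 0.1555 0.016 ]
mirfoot [0.5002 0.1505 0.016 ]
[[0.3945 0.1097 0.006 ]
 [0.3911 0.1781 0.006 ]
 [0.6696 0.1944 0.006 ]
 [0.6732 0.126  0.006 ]]
((50.52030944824219, 296.7157287597656), (43.17571258544922, 29.995006561279297), 4.085616588592529) [[ 0.6761 -0.2177  0.0125]]
((43.0, 256.5000305175781), (46.23070526123047, 33.1929817199707), 3.814074993133545) [[ 0.6113 -0.215   0.0125]]
((35.04045104980469, 212.57528686523438), (49.58515548706055, 36.311885833740234), 5.440332412719727) [[ 0.5468 -0.2121  0.0125]]
((26.004953384399414, 163.9504852294922), (54.130027770996094, 40.29900360107422), 5.710592269897461) [[ 0.4821 -0.2094  0.0125]]
((66.59754943847656, 194.67503356933594), (129.3998565673828, 5.929261207580566), 81.19320678710938) [[ 0.5194 -0.1662  0.0125]]
[[0.6266 0.1505 0.016 ]]
[[0.5651 0.155  0.016 ]]
[[0.4995 0.1493 0.016 ]]
[[0.5095 0.1444 0.016 ]]
```

apply_moves --commands '[{"linear":[0.016,-0.004,0.03],"delta_rot":[0,0,2],"fingers":60},{"linear":[0.032,-0.008,0.06],"delta_rot":[0,0,3.66],"fingers":60},{"linear":[0.032,-0.008,0.09],"delta_rot":[0,0,3.66],"fingers":60},{"linear":[0.032,-0.008,0.12],"delta_rot":[0,0,3.66],"fingers":60},{"linear":[0.032,-0.008,0.12],"delta_rot":[0,0,3.66],"fingers":60},{"linear":[0.032,-0.008,0.12],"delta_rot":[0,0,3.66],"fingers":60},{"linear":[0.032,-0.008,0.12],"delta_rot":[0,0,3.66],"fingers":60},{"linear":[0.032,-0.008,0.12],"delta_rot":[0,0,3.66],"fingers":60}]'

```text
time: 2.6
tool_pos: [0.4397, 0.142, 0.1136]
tool_rot: [0.002, 0.0, 1.0, 0.0]
contact_force: [0.4, -0.0, -0.3]
gripper_width: 0.765
```

```bash
python3 - <<'E'
from h import *
s=state(); print(s['tool_pos'],s['tool_rot'],s['gripper_width'])
im=eyes.grab_frame('wrist')[:,:,::-1]; cv2.imwrite('pics/w2.png',im)
E
```

```text
[0.43972699 0.14197204 0.11356061] [1.87387490e-03 4.92276246e-04 9.99998084e-01 2.78173171e-04] 0.7649502864025722
```

View pics/w2.png

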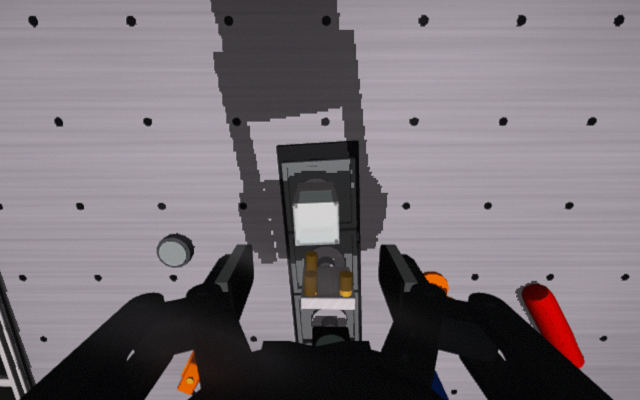

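apply_moves --commands '[{"linear":[0.001,0,0.022],"delta_rot":[0,0,0],"fingers":60},{"linear":[0.001,0,0.044],"delta_rot":[0,0,0],"fingers":60},{"linear":[0.001,0,0.066],"delta_rot":[0,0,0],"fingers":60},{"linear":[0.001,0,0.084],"delta_rot":[0,0,0],"fingers":60},{"linear":[0.001,0,0.084],"delta_rot":[0,0,0],"fingers":60},{"linear":[0.001,0,0.084],"delta_rot":[0,0,0],"fingers":160},{"linear":[0.001,0,0.084],"delta_rot":[0,0,0],"fingers":255},{"linear":[0.001,0,0.084],"delta_rot":[0,0,0],"fingers":255}]'

```text
time: 3.45
tool_pos: [0.4389, 0.1419, 0.0292]
tool_rot: [0.002, 0.001, 1.0, 0.0]
contact_force: [1.1, 0.7, 4.0]
gripper_width: 0.348
```

apply_moves --commands '[{"linear":[0,0,0],"delta_rot":[0,0,0],"fingers":255},{"linear":[0,0,0],"delta_rot":[0,0,0],"fingers":255},{"linear":[0,0,0],"delta_rot":[0,0,0],"fingers":255},{"linear":[0,0,0],"delta_rot":[0,0,0],"fingers":255},{"linear":[0,0,0],"delta_rot":[0,0,0],"fingers":255},{"linear":[0,0,0],"delta_rot":[0,0,0],"fingers":255},{"linear":[0,0,0],"delta_rot":[0,0,0],"fingers":255},{"linear":[0,0,0],"delta_rot":[0,0,0],"fingers":255}]'

```text
time: 4.25
tool_pos: [0.4388, 0.1419, 0.0292]
tool_rot: [0.002, 0.001, 1.0, 0.0]
contact_force: [-0.3, 0.6, 5.9]
gripper_width: 0.344
```

apply_moves --commands '[{"linear":[0,0,-0.02],"delta_rot":[0,0,0],"fingers":255},{"linear":[0,0,-0.05],"delta_rot":[0,0,0],"fingers":255},{"linear":[0,0,-0.085],"delta_rot":[0,0,0],"fingers":255},{"linear":[0,0,-0.12],"delta_rot":[0,0,0],"fingers":255},{"linear":[-0.01,-0.015,-0.12],"delta_rot":[0,0,0],"fingers":255},{"linear":[-0.03,-0.045,-0.12],"delta_rot":[0,0,0],"fingers":255},{"linear":[-0.05,-0.075,-0.12],"delta_rot":[0,0,0],"fingers":255},{"linear":[-0.07,-0.105,-0.12],"delta_rot":[0,0,0],"fingers":255}]'

```text
time: 5.05
tool_pos: [0.5071, 0.0355, 0.1469]
tool_rot: [-0.0, 0.0, 1.0, 0.0]
contact_force: [0.0, 0.1, -1.9]
gripper_width: 0.347
```

apply_moves --commands '[{"linear":[-0.023,-0.035,0],"delta_rot":[0,0,0],"fingers":255},{"linear":[-0.046,-0.07,0],"delta_rot":[0,0,0],"fingers":255},{"linear":[-0.069,-0.105,0],"delta_rot":[0,0,0],"fingers":255},{"linear":[-0.092,-0.14,0],"delta_rot":[0,0,0],"fingers":255},{"linear":[-0.115,-0.175,0],"delta_rot":[0,0,0],"fingers":255},{"linear":[-0.115,-0.2,0],"delta_rot":[0,0,0],"fingers":255},{"linear":[-0.115,-0.215,0],"delta_rot":[0,0,0],"fingers":255},{"linear":[-0.115,-0.215,0],"delta_rot":[0,0,0],"fingers":255}]'

```text
time: 5.85
tool_pos: [0.6211, -0.18, 0.1465]
tool_rot: [-0.001, 0.002, 1.0, 0.0]
contact_force: [-0.3, 0.8, -2.7]
gripper_width: 0.344
```

```bash
python3 - <<'E'
from h import *
import pickle
s=state(); print(s['tool_pos'],s['tool_rot'],s['gripper_width'])
im=eyes.grab_frame('wrist')[:,:,::-1]; cv2.imwrite('pics/w3.png',im);pickle.dump(s,open('w3.pkl','wb'))
E
```

```text
[ 0.62110618 -0.17995886  0.146528  ] [-6.93608201e-04  1.76864911e-03  9.99998174e-01  2.05658057e-04] 0.34398194239362545
```

View pics/w3.png

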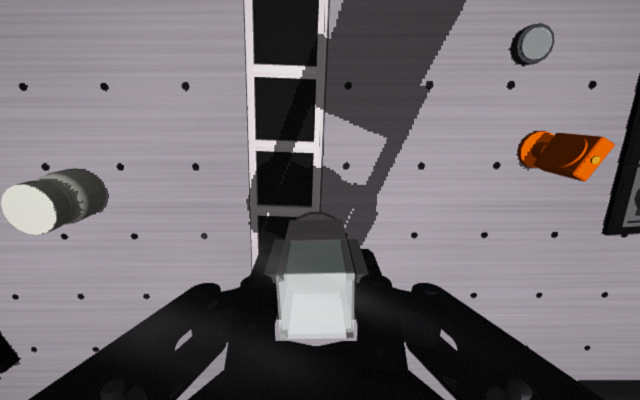

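```bash
python3 - <<'E'
from h import *
import pickle
c=cam('wrist',pickle.load(open('w3.pkl','rb')))
for n,l,r,t,b in [('p1',254,317,None,66),('p2',255,318,79,139),('p3',257,319.5,152,205)]:
    L=cast(c,[[l,(t or 0)+.5*(b-(t or 0))]],.010)[0]; Rr=cast(c,[[r,(t or 0)+.5*(b-(t or 0))]],.015)[0]
    print(n,L.round(4),Rr.round(4),(L[1]+Rr[1])/2)
    if t is not None: print(cast(c,[[287,t]],.015)[0,0].round(4),cast(c,[[287,b]],.010)[0,0].round(4),cast(c,[[287,b]],.015)[0,0].round(4))
    else: print(cast(c,[[287,b]],.015)[0,0])
E
```

```text
p1 [ 0.483  -0.2321  0.01  ] [ 0.4844 -0.1784  0.015 ] -0.2052505026936514
0.5096848381564707
p2 [ 0.5451 -0.2353  0.01  ] [ 0.5453 -0.1776  0.015 ] -0.20645343785555614
0.5201 0.5722 0.5717
p3 [ 0.6102 -0.2375  0.01  ] [ 0.6093 -0.1763  0.015 ] -0.2069022152102512
0.5837 0.6377 0.636
```

apply_moves --commands '[{"linear":[-0.02,-0.012,0],"delta_rot":[0,0,0],"fingers":255},{"linear":[-0.04,-0.024,0],"delta_rot":[0,0,0],"fingers":255},{"linear":[-0.055,-0.0345,0],"delta_rot":[0,0,0],"fingers":255},{"linear":[-0.055,-0.0345,0.01],"delta_rot":[0,0,0],"fingers":255},{"linear":[-0.055,-0.0345,0.03],"delta_rot":[0,0,0],"fingers":255},{"linear":[-0.055,-0.0345,0.05],"delta_rot":[0,0,0],"fingers":255},{"linear":[-0.055,-0.0345,0.07],"delta_rot":[0,0,0],"fingers":255},{"linear":[-0.055,-0.0345,0.08],"delta_rot":[0,0,0],"fingers":255}]'

```text
time: 6.7
tool_pos: [0.6742, -0.2106, 0.0638]
tool_rot: [-0.003, 0.0, 1.0, 0.001]
contact_force: [-0.5, -0.0, -2.2]
gripper_width: 0.341
```

apply_moves --commands '[{"linear":[0,0,0.01],"delta_rot":[0,0,0],"fingers":255},{"linear":[0,0,0.015],"delta_rot":[0,0,0],"fingers":255},{"linear":[0,0,0.02],"delta_rot":[0,0,0],"fingers":255},{"linear":[0,0,0.02],"delta_rot":[0,0,0],"fingers":255},{"linear":[0,0,0.02],"delta_rot":[0,0,0],"fingers":255},{"linear":[0,0,0.02],"delta_rot":[0,0,0],"fingers":255},{"linear":[0,0,0.02],"delta_rot":[0,0,0],"fingers":255},{"linear":[0,0,0.02],"delta_rot":[0,0,0],"fingers":255}]'

```text
time: 7.5
tool_pos: [0.677, -0.2134, 0.0477]
tool_rot: [0.0, 0.001, 1.0, -0.0]
contact_force: [-1.3, -0.2, -2.3]
gripper_width: 0.347
```

```bash
python3 - <<'E'
from h import *
s=state(); print(s['tool_pos'],s['tool_rot'],s['gripper_width'],s['joint_pos'])
im=eyes.grab_frame('scene')[:,:,::-1]; cv2.imwrite('pics/s4.png',im)
E
```

```text
[ 0.67701294 -0.21335028  0.04774412] [ 3.04980188e-04  6.71783265e-04  9.99999719e-01 -1.33842662e-04] 0.3467594642275453 [-4.10005000e-01  4.04316426e-01  1.52342640e+00 -2.99768710e-06
  1.21318372e+00 -1.97945671e+00]
```

View pics/s4.png

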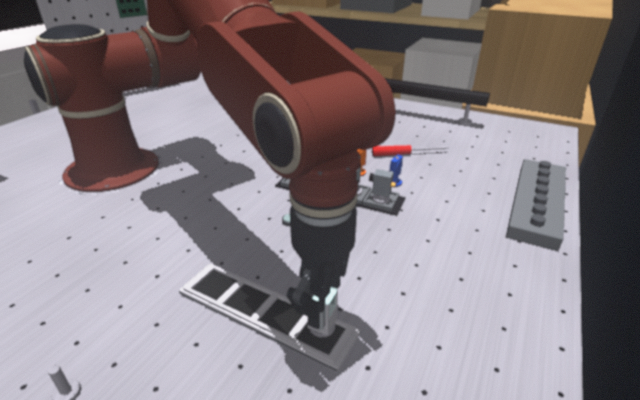

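apply_moves --commands '[{"linear":[0,-0.001,0.005],"delta_rot":[0,0,0],"fingers":255},{"linear":[0,-0.001,0.01],"delta_rot":[0,0,0],"fingers":255},{"linear":[0,-0.001,0.014],"delta_rot":[0,0,0],"fingers":255},{"linear":[0,-0.001,0.016],"delta_rot":[0,0,0],"fingers":255},{"linear":[0,-0.001,0.018],"delta_rot":[0,0,0],"fingers":255},{"linear":[0,-0.001,0.018],"delta_rot":[0,0,0],"fingers":255},{"linear":[0,-0.001,0.018],"delta_rot":[0,0,0],"fingers":255},{"linear":[0,-0.001,0.018],"delta_rot":[0,0,0],"fingers":255}]'

```text
time: 8.35
tool_pos: [0.6769, -0.2142, 0.0293]
tool_rot: [0.0, 0.001, 1.0, -0.0]
contact_force: [0.3, -0.5, -1.7]
gripper_width: 0.348
```

apply_moves --commands '[{"linear":[0,0,0.001],"delta_rot":[0,0,0],"fingers":255},{"linear":[0,0,0.001],"delta_rot":[0,0,0],"fingers":255},{"linear":[0,0,0.001],"delta_rot":[0,0,0],"fingers":120},{"linear":[0,0,0.001],"delta_rot":[0,0,0],"fingers":60},{"linear":[0,0,0.001],"delta_rot":[0,0,0],"fingers":60},{"linear":[0,0,0.001],"delta_rot":[0,0,0],"fingers":60},{"linear":[0,0,0.001],"delta_rot":[0,0,0],"fingers":60},{"linear":[0,0,-0.02],"delta_rot":[0,0,0],"fingers":60}]'

```text
time: 9.15
tool_pos: [0.6742, -0.2131, 0.0454]
tool_rot: [-0.003, 0.001, 1.0, 0.001]
contact_force: [-0.3, -0.3, 1.2]
gripper_width: 0.764
```

apply_moves --commands '[{"linear":[0,0,-0.03],"delta_rot":[0,0,0],"fingers":60},{"linear":[0,0,-0.06],"delta_rot":[0,0,0],"fingers":60},{"linear":[0,0,-0.09],"delta_rot":[0,0,0],"fingers":60},{"linear":[0.02,0.04,-0.1],"delta_rot":[0,0,0],"fingers":60},{"linear":[0.04,0.08,-0.1],"delta_rot":[0,0,0],"fingers":60},{"linear":[0.06,0.12,-0.1],"delta_rot":[0,0,0],"fingers":60},{"linear":[0.08,0.16,-0.1],"delta_rot":[0,0,0],"fingers":60},{"linear":[0.1,0.2,-0.1],"delta_rot":[0,0,0],"fingers":60}]'

```text
time: 9.95
tool_pos: [0.5761, -0.0127, 0.1494]
tool_rot: [0.0, 0.001, 1.0, 0.0]
contact_force: [0.6, 0.3, -0.1]
gripper_width: 0.764
```

apply_moves --commands '[{"linear":[0.02,0.04,0],"delta_rot":[0,0,0],"fingers":60},{"linear":[0.04,0.08,0],"delta_rot":[0,0,0],"fingers":60},{"linear":[0.06,0.12,0],"delta_rot":[0,0,0],"fingers":60},{"linear":[0.077,0.152,0],"delta_rot":[0,0,0],"fingers":60},{"linear":[0.077,0.165,0],"delta_rot":[0,0,0],"fingers":60},{"linear":[0.077,0.165,0.02],"delta_rot":[0,0,0],"fingers":60},{"linear":[0.077,0.165,0.03],"delta_rot":[0,0,0],"fingers":60},{"linear":[0.077,0.165,0.03],"delta_rot":[0,0,0],"fingers":60}]'

```text
time: 10.75
tool_pos: [0.4991, 0.1504, 0.1172]
tool_rot: [-0.002, 0.001, 1.0, -0.0]
contact_force: [0.3, -1.0, -0.0]
gripper_width: 0.766
```

```bash
python3 - <<'E'
from h import *
s=state(); print(s['tool_pos'],s['tool_rot'],s['gripper_width'])
im=eyes.grab_frame('wrist')[:,:,::-1]; cv2.imwrite('pics/w5.png',im)
im=eyes.grab_frame('scene')[:,:,::-1]; cv2.imwrite('pics/s5.png',cv2.resize(im[240:380,170:370],None,fx=4,fy=4))
E
```

```text
[0.49913164 0.15036879 0.11716999] [-1.99861700e-03  9.31804539e-04  9.99997483e-01 -4.14867591e-04] 0.7658953009453644
```

View pics/w5.png

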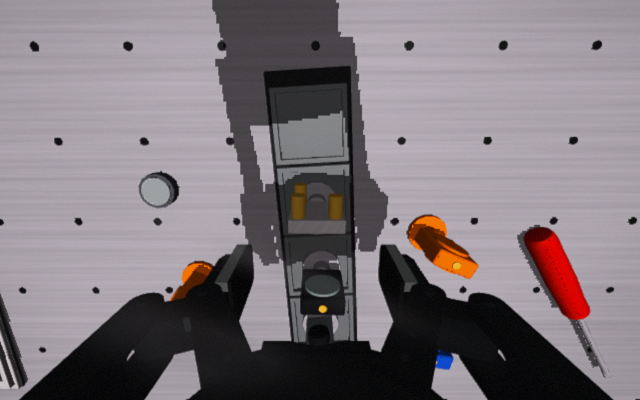

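View pics/s5.png

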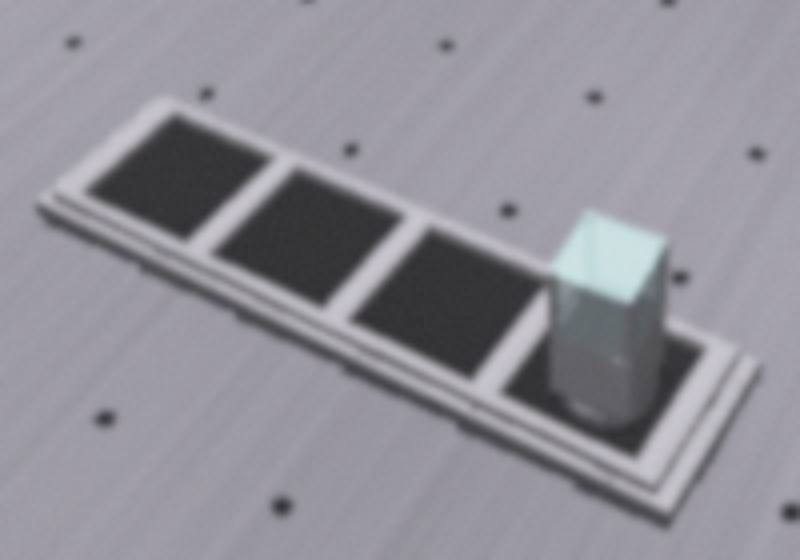

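apply_moves --commands '[{"linear":[0,0,0.022],"delta_rot":[0,0,0],"fingers":60},{"linear":[0,0,0.044],"delta_rot":[0,0,0],"fingers":60},{"linear":[0,0,0.066],"delta_rot":[0,0,0],"fingers":60},{"linear":[0,0,0.089],"delta_rot":[0,0,0],"fingers":60},{"linear":[0,0,0.089],"delta_rot":[0,0,0],"fingers":60},{"linear":[0,0,0.089],"delta_rot":[0,0,0],"fingers":120},{"linear":[0,0,0.089],"delta_rot":[0,0,0],"fingers":255},{"linear":[0,0,0.089],"delta_rot":[0,0,0],"fingers":255}]'

```text
time: 11.65
tool_pos: [0.5019, 0.1511, 0.0323]
tool_rot: [0.002, 0.001, 1.0, 0.0]
contact_force: [0.2, -0.7, 3.1]
gripper_width: 0.459
```

apply_moves --commands '[{"linear":[0,0,0],"delta_rot":[0,0,0],"fingers":255},{"linear":[0,0,0],"delta_rot":[0,0,0],"fingers":255},{"linear":[0,0,0],"delta_rot":[0,0,0],"fingers":255},{"linear":[0,0,0],"delta_rot":[0,0,0],"fingers":255},{"linear":[0,0,-0.02],"delta_rot":[0,0,0],"fingers":255},{"linear":[0,0,-0.05],"delta_rot":[0,0,0],"fingers":255},{"linear":[0,0,-0.085],"delta_rot":[0,0,0],"fingers":255},{"linear":[0,0,-0.12],"delta_rot":[0,0,0],"fingers":255}]'

```text
time: 12.45
tool_pos: [0.4992, 0.151, 0.1506]
tool_rot: [-0.001, 0.001, 1.0, -0.0]
contact_force: [0.4, 0.1, -1.6]
gripper_width: 0.456
```

apply_moves --commands '[{"linear":[-0.01,-0.03,0],"delta_rot":[0,0,0],"fingers":255},{"linear":[-0.022,-0.07,0],"delta_rot":[0,0,0],"fingers":255},{"linear":[-0.034,-0.11,0],"delta_rot":[0,0,0],"fingers":255},{"linear":[-0.046,-0.15,0],"delta_rot":[0,0,0],"fingers":255},{"linear":[-0.058,-0.19,0],"delta_rot":[0,0,0],"fingers":255},{"linear":[-0.07,-0.23,0],"delta_rot":[0,0,0],"fingers":255},{"linear":[-0.082,-0.27,0],"delta_rot":[0,0,0],"fingers":255},{"linear":[-0.094,-0.31,0],"delta_rot":[0,0,0],"fingers":255}]'

```text
time: 13.25
tool_pos: [0.5936, -0.1604, 0.1496]
tool_rot: [-0.001, 0.001, 1.0, 0.0]
contact_force: [-0.1, 0.2, -1.2]
gripper_width: 0.456
```

apply_moves --commands '[{"linear":[-0.012,-0.03,0],"delta_rot":[0,0,0],"fingers":255},{"linear":[-0.017,-0.0525,0],"delta_rot":[0,0,0],"fingers":255},{"linear":[-0.017,-0.0525,0],"delta_rot":[0,0,0],"fingers":255},{"linear":[-0.017,-0.0525,0.02],"delta_rot":[0,0,0],"fingers":255},{"linear":[-0.017,-0.0525,0.05],"delta_rot":[0,0,0],"fingers":255},{"linear":[-0.017,-0.0525,0.075],"delta_rot":[0,0,0],"fingers":255},{"linear":[-0.017,-0.0525,0.085],"delta_rot":[0,0,0],"fingers":255},{"linear":[-0.017,-0.0525,0.085],"delta_rot":[0,0,0],"fingers":255}]'

```text
time: 14.05
tool_pos: [0.6091, -0.21, 0.063]
tool_rot: [-0.002, 0.0, 1.0, 0.001]
contact_force: [-0.5, 0.7, -2.1]
gripper_width: 0.457
```

apply_moves --commands '[{"linear":[0,0,0.01],"delta_rot":[0,0,0],"fingers":255},{"linear":[0,0,0.02],"delta_rot":[0,0,0],"fingers":255},{"linear":[0,0,0.024],"delta_rot":[0,0,0],"fingers":255},{"linear":[0,0,0.026],"delta_rot":[0,0,0],"fingers":255},{"linear":[0,0,0.028],"delta_rot":[0,0,0],"fingers":255},{"linear":[0,0,0.028],"delta_rot":[0,0,0],"fingers":255},{"linear":[0,0,0.028],"delta_rot":[0,0,0],"fingers":255},{"linear":[0,0,0.028],"delta_rot":[0,0,0],"fingers":255}]'

```text
time: 14.85
tool_pos: [0.611, -0.2117, 0.0377]
tool_rot: [0.0, 0.001, 1.0, -0.0]
contact_force: [-0.0, 0.5, -2.0]
gripper_width: 0.465
```

```bash
python3 - <<'E'
from h import *
s=state(); print(s['tool_pos'],s['tool_rot'],s['gripper_width'],s['contact_force'])
im=eyes.grab_frame('scene')[:,:,::-1]; cv2.imwrite('pics/s6.png',cv2.resize(im[200:380,170:370],None,fx=3,fy=3))
E
```

```text
[ 0.61101373 -0.21174795  0.03766941] [ 2.78144904e-04  6.75648503e-04  9.99999725e-01 -1.23579396e-04] 0.46505667430378345 [-0.04966382  0.54743441 -2.0014408 ]
```

View pics/s6.png

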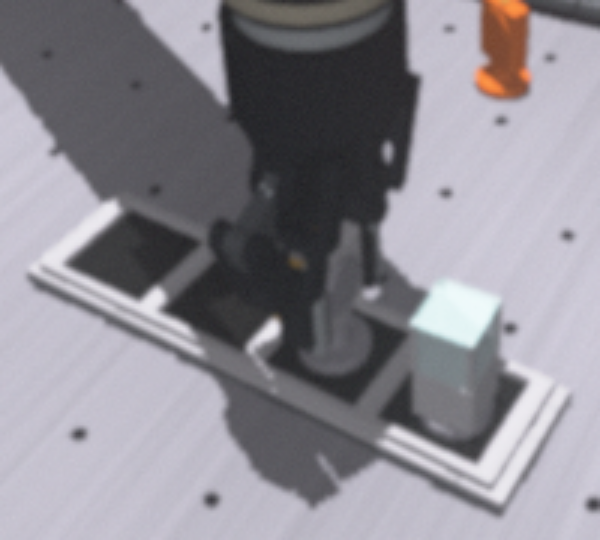

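apply_moves --commands '[{"linear":[0,0,0.002],"delta_rot":[0,0,0],"fingers":255},{"linear":[0,0,0.004],"delta_rot":[0,0,0],"fingers":255},{"linear":[0,0,0.006],"delta_rot":[0,0,0],"fingers":255},{"linear":[0,0,0.0065],"delta_rot":[0,0,0],"fingers":255},{"linear":[0,0,0.0065],"delta_rot":[0,0,0],"fingers":255},{"linear":[0,0,0.0065],"delta_rot":[0,0,0],"fingers":255},{"linear":[0,0,0.0065],"delta_rot":[0,0,0],"fingers":255},{"linear":[0,0,0.0065],"delta_rot":[0,0,0],"fingers":255}]'

```text
time: 15.7
tool_pos: [0.6109, -0.2116, 0.0324]
tool_rot: [-0.0, 0.001, 1.0, 0.0]
contact_force: [-4.6, 2.2, 7.1]
gripper_width: 0.462
```

apply_moves --commands '[{"linear":[0,0,0],"delta_rot":[0,0,0],"fingers":110},{"linear":[0,0,0],"delta_rot":[0,0,0],"fingers":60},{"linear":[0,0,0],"delta_rot":[0,0,0],"fingers":60},{"linear":[0,0,0],"delta_rot":[0,0,0],"fingers":60},{"linear":[0,0,-0.02],"delta_rot":[0,0,0],"fingers":60},{"linear":[0,0,-0.05],"delta_rot":[0,0,0],"fingers":60},{"linear":[0,0,-0.09],"delta_rot":[0,0,0],"fingers":60},{"linear":[0,0,-0.12],"delta_rot":[0,0,0],"fingers":60}]'

```text
time: 16.5
tool_pos: [0.6113, -0.2118, 0.153]
tool_rot: [0.001, 0.001, 1.0, -0.0]
contact_force: [0.6, -1.1, 0.6]
gripper_width: 0.764
```

apply_moves --commands '[{"linear":[0.005,0.03,0],"delta_rot":[0,0,0],"fingers":60},{"linear":[0.01,0.075,0],"delta_rot":[0,0,0],"fingers":60},{"linear":[0.015,0.12,0],"delta_rot":[0,0,0],"fingers":60},{"linear":[0.02,0.165,0],"delta_rot":[0,0,0],"fingers":60},{"linear":[0.025,0.21,0],"delta_rot":[0,0,0],"fingers":60},{"linear":[0.03,0.255,0],"delta_rot":[0,0,0],"fingers":60},{"linear":[0.035,0.3,0],"delta_rot":[0,0,0],"fingers":60},{"linear":[0.04,0.34,0],"delta_rot":[0,0,0],"fingers":60}]'

```text
time: 17.3
tool_pos: [0.5707, 0.1305, 0.1508]
tool_rot: [0.0, 0.0, 1.0, 0.0]
contact_force: [0.7, -0.2, 0.0]
gripper_width: 0.761
```

apply_moves --commands '[{"linear":[0.005,0.02,0],"delta_rot":[0,0,0],"fingers":60},{"linear":[0.005,0.027,0],"delta_rot":[0,0,0],"fingers":60},{"linear":[0.005,0.027,0.02],"delta_rot":[0,0,0],"fingers":60},{"linear":[0.005,0.027,0.035],"delta_rot":[0,0,0],"fingers":60},{"linear":[0.005,0.027,0.035],"delta_rot":[0,0,0],"fingers":60},{"linear":[0.005,0.027,0.035],"delta_rot":[0,0,0],"fingers":60},{"linear":[0.005,0.027,0.035],"delta_rot":[0,0,0],"fingers":60},{"linear":[0.005,0.027,0.035],"delta_rot":[0,0,0],"fingers":60}]'

```text
time: 18.1
tool_pos: [0.567, 0.1552, 0.1168]
tool_rot: [0.001, 0.001, 1.0, 0.0]
contact_force: [-0.1, -0.2, 0.5]
gripper_width: 0.765
```

```bash
python3 - <<'E'
from h import *
s=state(); print(s['tool_pos'],s['tool_rot'],s['gripper_width'])
im=eyes.grab_frame('wrist')[:,:,::-1]; cv2.imwrite('pics/w7.png',im)
im=eyes.grab_frame('scene')[:,:,::-1]; cv2.imwrite('pics/s7.png',cv2.resize(im[240:380,170:370],None,fx=4,fy=4))
E
```

```text
[0.56700379 0.15518762 0.11683155] [8.18413348e-04 9.27528840e-04 9.99999228e-01 1.15958164e-04] 0.7650309327056091
```

View pics/w7.png

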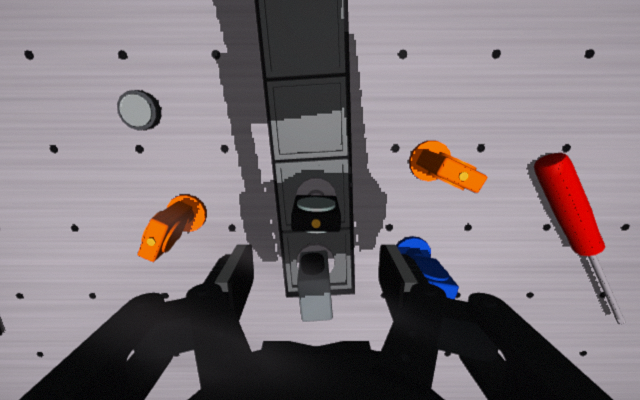

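View pics/s7.png

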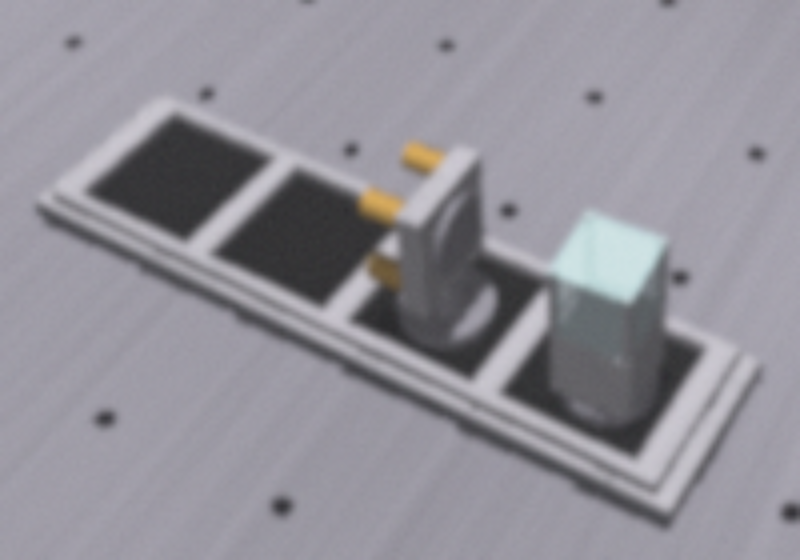

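apply_moves --commands '[{"linear":[0.001,0,0.022],"delta_rot":[0,0,0],"fingers":60},{"linear":[0.001,0,0.044],"delta_rot":[0,0,0],"fingers":60},{"linear":[0.001,0,0.066],"delta_rot":[0,0,0],"fingers":60},{"linear":[0.001,0,0.087],"delta_rot":[0,0,0],"fingers":60},{"linear":[0.001,0,0.087],"delta_rot":[0,0,0],"fingers":60},{"linear":[0.001,0,0.087],"delta_rot":[0,0,0],"fingers":120},{"linear":[0.001,0,0.087],"delta_rot":[0,0,0],"fingers":255},{"linear":[0.001,0,0.087],"delta_rot":[0,0,0],"fingers":255}]'

```text
time: 19.0
tool_pos: [0.5668, 0.1557, 0.0309]
tool_rot: [0.002, 0.001, 1.0, 0.0]
contact_force: [0.8, 0.2, 5.2]
gripper_width: 0.388
```

apply_moves --commands '[{"linear":[0,0,0],"delta_rot":[0,0,0],"fingers":255},{"linear":[0,0,0],"delta_rot":[0,0,0],"fingers":255},{"linear":[0,0,0],"delta_rot":[0,0,0],"fingers":255},{"linear":[0,0,0],"delta_rot":[0,0,0],"fingers":255},{"linear":[0,0,-0.02],"delta_rot":[0,0,0],"fingers":255},{"linear":[0,0,-0.05],"delta_rot":[0,0,0],"fingers":255},{"linear":[0,0,-0.085],"delta_rot":[0,0,0],"fingers":255},{"linear":[0,0,-0.12],"delta_rot":[0,0,0],"fingers":255}]'

```text
time: 19.8
tool_pos: [0.5643, 0.1553, 0.1491]
tool_rot: [-0.001, 0.001, 1.0, -0.0]
contact_force: [-0.7, -0.3, -1.1]
gripper_width: 0.388
```

apply_moves --commands '[{"linear":[0.002,-0.03,0],"delta_rot":[0,0,0],"fingers":255},{"linear":[0.004,-0.07,0],"delta_rot":[0,0,0],"fingers":255},{"linear":[0.006,-0.11,0],"delta_rot":[0,0,0],"fingers":255},{"linear":[0.008,-0.15,0],"delta_rot":[0,0,0],"fingers":255},{"linear":[0.01,-0.19,0],"delta_rot":[0,0,0],"fingers":255},{"linear":[0.013,-0.23,0],"delta_rot":[0,0,0],"fingers":255},{"linear":[0.016,-0.27,0],"delta_rot":[0,0,0],"fingers":255},{"linear":[0.019,-0.31,0],"delta_rot":[0,0,0],"fingers":255}]'

```text
time: 20.6
tool_pos: [0.545, -0.1559, 0.1483]
tool_rot: [-0.0, 0.001, 1.0, 0.0]
contact_force: [-0.3, -0.5, -1.3]
gripper_width: 0.387
```

apply_moves --commands '[{"linear":[0,-0.03,0],"delta_rot":[0,0,0],"fingers":255},{"linear":[0,-0.0545,0],"delta_rot":[0,0,0],"fingers":255},{"linear":[0,-0.0545,0],"delta_rot":[0,0,0],"fingers":255},{"linear":[0,-0.0545,0.02],"delta_rot":[0,0,0],"fingers":255},{"linear":[0,-0.0545,0.05],"delta_rot":[0,0,0],"fingers":255},{"linear":[0,-0.0545,0.075],"delta_rot":[0,0,0],"fingers":255},{"linear":[0,-0.0545,0.085],"delta_rot":[0,0,0],"fingers":255},{"linear":[0,-0.0545,0.085],"delta_rot":[0,0,0],"fingers":255}]'

```text
time: 21.4
tool_pos: [0.5443, -0.2075, 0.0616]
tool_rot: [-0.002, 0.0, 1.0, 0.001]
contact_force: [-0.2, 0.2, -0.8]
gripper_width: 0.39
```

apply_moves --commands '[{"linear":[0,0,0.01],"delta_rot":[0,0,0],"fingers":255},{"linear":[0,0,0.02],"delta_rot":[0,0,0],"fingers":255},{"linear":[0,0,0.024],"delta_rot":[0,0,0],"fingers":255},{"linear":[0,0,0.026],"delta_rot":[0,0,0],"fingers":255},{"linear":[0,0,0.028],"delta_rot":[0,0,0],"fingers":255},{"linear":[0,0,0.028],"delta_rot":[0,0,0],"fingers":255},{"linear":[0,0,0.028],"delta_rot":[0,0,0],"fingers":255},{"linear":[0,0,0.028],"delta_rot":[0,0,0],"fingers":255}]'

```text
time: 22.2
tool_pos: [0.546, -0.2092, 0.0362]
tool_rot: [0.0, 0.001, 1.0, -0.0]
contact_force: [0.6, 0.1, -2.4]
gripper_width: 0.388
```

Picked at TCP z = 0.0309, so lower about 5.5 mm more.

apply_moves --commands '[{"linear":[0,0,0.002],"delta_rot":[0,0,0],"fingers":255},{"linear":[0,0,0.004],"delta_rot":[0,0,0],"fingers":255},{"linear":[0,0,0.0055],"delta_rot":[0,0,0],"fingers":255},{"linear":[0,0,0.0055],"delta_rot":[0,0,0],"fingers":255},{"linear":[0,0,0.0055],"delta_rot":[0,0,0],"fingers":255},{"linear":[0,0,0.0055],"delta_rot":[0,0,0],"fingers":255},{"linear":[0,0,0.0055],"delta_rot":[0,0,0],"fingers":255},{"linear":[0,0,0.0055],"delta_rot":[0,0,0],"fingers":255}]'

```text
time: 23.0
tool_pos: [0.5459, -0.2091, 0.0309]
tool_rot: [-0.0, 0.001, 1.0, -0.0]
contact_force: [-3.6, 0.6, 5.0]
gripper_width: 0.39
```

apply_moves --commands '[{"linear":[0,0,0],"delta_rot":[0,0,0],"fingers":110},{"linear":[0,0,0],"delta_rot":[0,0,0],"fingers":60},{"linear":[0,0,0],"delta_rot":[0,0,0],"fingers":60},{"linear":[0,0,0],"delta_rot":[0,0,0],"fingers":60},{"linear":[0,0,-0.02],"delta_rot":[0,0,0],"fingers":60},{"linear":[0,0,-0.05],"delta_rot":[0,0,0],"fingers":60},{"linear":[0,0,-0.09],"delta_rot":[0,0,0],"fingers":60},{"linear":[0,0,-0.12],"delta_rot":[0,0,0],"fingers":60}]'

```text
time: 23.8
tool_pos: [0.5463, -0.2093, 0.1525]
tool_rot: [0.001, 0.001, 1.0, -0.0]
contact_force: [0.9, 0.1, 0.4]
gripper_width: 0.763
```

apply_moves --commands '[{"linear":[-0.005,0.03,0],"delta_rot":[0,0,0],"fingers":60},{"linear":[-0.015,0.07,0],"delta_rot":[0,0,0],"fingers":60},{"linear":[-0.025,0.11,0],"delta_rot":[0,0,0],"fingers":60},{"linear":[-0.035,0.15,0],"delta_rot":[0,0,0],"fingers":60},{"linear":[-0.045,0.19,0],"delta_rot":[0,0,0],"fingers":60},{"linear":[-0.055,0.23,0],"delta_rot":[0,0,0],"fingers":60},{"linear":[-0.065,0.27,0],"delta_rot":[0,0,0],"fingers":60},{"linear":[-0.075,0.31,0],"delta_rot":[0,0,0],"fingers":60}]'

```text
time: 24.6
tool_pos: [0.6214, 0.1026, 0.1503]
tool_rot: [0.0, 0.001, 1.0, -0.0]
contact_force: [1.0, 0.3, 0.2]
gripper_width: 0.765
```

apply_moves --commands '[{"linear":[-0.006,0.03,0],"delta_rot":[0,0,0],"fingers":60},{"linear":[-0.006,0.0545,0],"delta_rot":[0,0,0],"fingers":60},{"linear":[-0.006,0.0545,0.02],"delta_rot":[0,0,0],"fingers":60},{"linear":[-0.006,0.0545,0.035],"delta_rot":[0,0,0],"fingers":60},{"linear":[-0.006,0.0545,0.035],"delta_rot":[0,0,0],"fingers":60},{"linear":[-0.006,0.0545,0.035],"delta_rot":[0,0,0],"fingers":60},{"linear":[-0.006,0.0545,0.035],"delta_rot":[0,0,0],"fingers":60},{"linear":[-0.006,0.0545,0.035],"delta_rot":[0,0,0],"fingers":60}]'

```text
time: 25.4
tool_pos: [0.628, 0.155, 0.1165]
tool_rot: [0.001, 0.001, 1.0, 0.0]
contact_force: [0.2, 0.9, 0.1]
gripper_width: 0.765
```

```bash
python3 - <<'E'
from h import *
s=state(); print(s['tool_pos'],s['tool_rot'],s['gripper_width'])
im=eyes.grab_frame('wrist')[:,:,::-1]; cv2.imwrite('pics/w8.png',im)
im=eyes.grab_frame('scene')[:,:,::-1]; cv2.imwrite('pics/s8.png',cv2.resize(im[240:380,170:370],None,fx=4,fy=4))
E
```

```text
[0.62800707 0.15497242 0.11650654] [9.39371166e-04 1.00173832e-03 9.99999051e-01 1.12468514e-04] 0.764540628567104
```

View pics/w8.png

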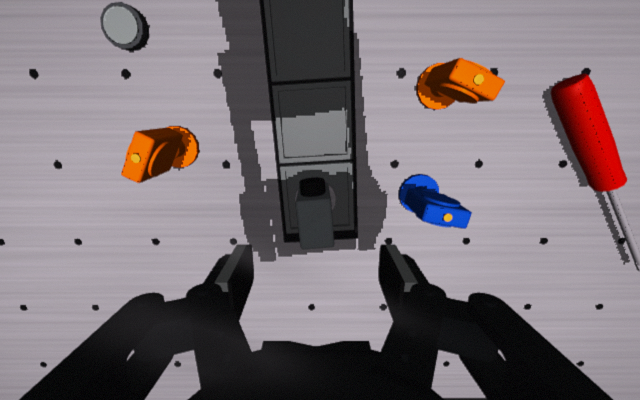

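View pics/s8.png

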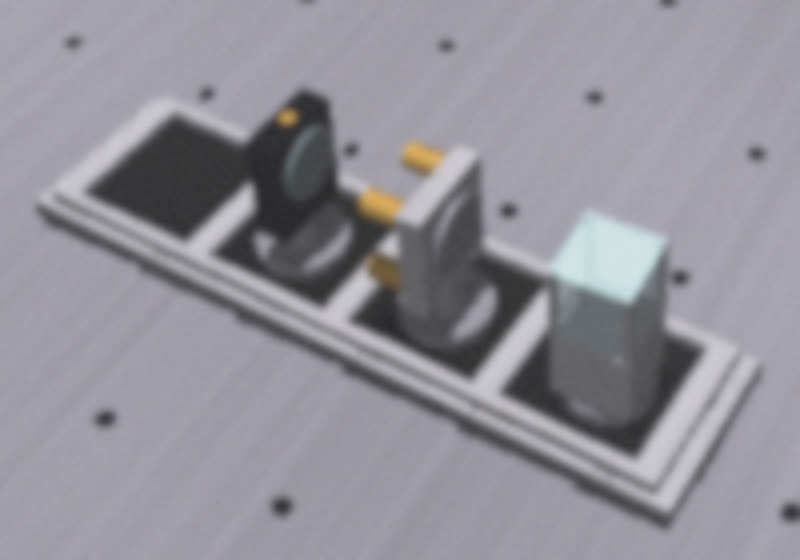

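apply_moves --commands '[{"linear":[0.001,0,0.022],"delta_rot":[0,0,0],"fingers":60},{"linear":[0.001,0,0.044],"delta_rot":[0,0,0],"fingers":60},{"linear":[0.001,0,0.066],"delta_rot":[0,0,0],"fingers":60},{"linear":[0.001,0,0.087],"delta_rot":[0,0,0],"fingers":60},{"linear":[0.001,0,0.087],"delta_rot":[0,0,0],"fingers":60},{"linear":[0.001,0,0.087],"delta_rot":[0,0,0],"fingers":140},{"linear":[0.001,0,0.087],"delta_rot":[0,0,0],"fingers":255},{"linear":[0.001,0,0.087],"delta_rot":[0,0,0],"fingers":255}]'

```text
time: 26.3
tool_pos: [0.6277, 0.1555, 0.0305]
tool_rot: [0.002, 0.001, 1.0, 0.0]
contact_force: [-1.1, -0.4, 1.1]
gripper_width: 0.274
```

apply_moves --commands '[{"linear":[0,0,0],"delta_rot":[0,0,0],"fingers":255},{"linear":[0,0,0],"delta_rot":[0,0,0],"fingers":255},{"linear":[0,0,0],"delta_rot":[0,0,0],"fingers":255},{"linear":[0,0,0],"delta_rot":[0,0,0],"fingers":255},{"linear":[0,0,-0.02],"delta_rot":[0,0,0],"fingers":255},{"linear":[0,0,-0.05],"delta_rot":[0,0,0],"fingers":255},{"linear":[0,0,-0.085],"delta_rot":[0,0,0],"fingers":255},{"linear":[0,0,-0.12],"delta_rot":[0,0,0],"fingers":255}]'

```text
time: 27.1
tool_pos: [0.6253, 0.1553, 0.1485]
tool_rot: [-0.001, 0.001, 1.0, -0.0]
contact_force: [-0.3, 0.4, -1.5]
gripper_width: 0.275
```

apply_moves --commands '[{"linear":[0.01,-0.025,0],"delta_rot":[0,0,0],"fingers":255},{"linear":[0.025,-0.065,0],"delta_rot":[0,0,0],"fingers":255},{"linear":[0.041,-0.105,0],"delta_rot":[0,0,0],"fingers":255},{"linear":[0.057,-0.145,0],"delta_rot":[0,0,0],"fingers":255},{"linear":[0.073,-0.185,0],"delta_rot":[0,0,0],"fingers":255},{"linear":[0.089,-0.225,0],"delta_rot":[0,0,0],"fingers":255},{"linear":[0.105,-0.265,0],"delta_rot":[0,0,0],"fingers":255},{"linear":[0.121,-0.305,0],"delta_rot":[0,0,0],"fingers":255}]'

```text
time: 27.9
tool_pos: [0.5036, -0.1507, 0.1479]
tool_rot: [-0.0, 0.001, 1.0, 0.0]
contact_force: [1.7, 0.4, -2.0]
gripper_width: 0.272
```

apply_moves --commands '[{"linear":[0.012,-0.03,0],"delta_rot":[0,0,0],"fingers":255},{"linear":[0.0235,-0.0565,0],"delta_rot":[0,0,0],"fingers":255},{"linear":[0.0235,-0.0565,0],"delta_rot":[0,0,0],"fingers":255},{"linear":[0.0235,-0.0565,0.02],"delta_rot":[0,0,0],"fingers":255},{"linear":[0.0235,-0.0565,0.05],"delta_rot":[0,0,0],"fingers":255},{"linear":[0.0235,-0.0565,0.075],"delta_rot":[0,0,0],"fingers":255},{"linear":[0.0235,-0.0565,0.085],"delta_rot":[0,0,0],"fingers":255},{"linear":[0.0235,-0.0565,0.085],"delta_rot":[0,0,0],"fingers":255}]'

```text
time: 28.7
tool_pos: [0.4801, -0.2046, 0.0613]
tool_rot: [-0.002, 0.0, 1.0, 0.001]
contact_force: [0.4, 0.1, -1.4]
gripper_width: 0.274
```

apply_moves --commands '[{"linear":[0,0,0.01],"delta_rot":[0,0,0],"fingers":255},{"linear":[0,0,0.02],"delta_rot":[0,0,0],"fingers":255},{"linear":[0,0,0.024],"delta_rot":[0,0,0],"fingers":255},{"linear":[0,0,0.026],"delta_rot":[0,0,0],"fingers":255},{"linear":[0,0,0.026],"delta_rot":[0,0,0],"fingers":255},{"linear":[0,0,0.026],"delta_rot":[0,0,0],"fingers":255},{"linear":[0,0,0.026],"delta_rot":[0,0,0],"fingers":255},{"linear":[0,0,0.026],"delta_rot":[0,0,0],"fingers":255}]'

```text
time: 29.5
tool_pos: [0.4815, -0.2061, 0.0377]
tool_rot: [0.0, 0.001, 1.0, -0.0]
contact_force: [-0.6, 0.6, -2.1]
gripper_width: 0.277
```

```bash
python3 - <<'E'
from h import *
s=state(); print(s['tool_pos'],s['contact_force'])
im=eyes.grab_frame('scene')[:,:,::-1]; cv2.imwrite('pics/s9.png',cv2.resize(im[220:380,150:370],None,fx=3,fy=3))
E
```

```text
[ 0.48152914 -0.20609911  0.03767656] [-0.56538868  0.6432712  -2.08330439]
```

View pics/s9.png

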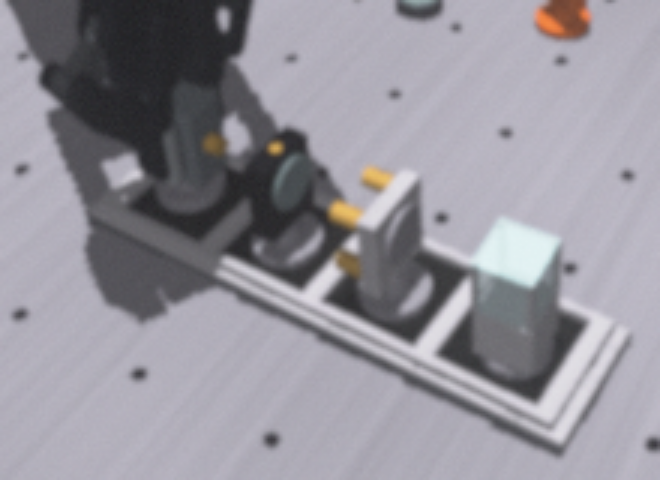

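The detector hangs just above its pocket, centred; I lower the last 7 mm.

apply_moves --commands '[{"linear":[0,0,0.002],"delta_rot":[0,0,0],"fingers":255},{"linear":[0,0,0.004],"delta_rot":[0,0,0],"fingers":255},{"linear":[0,0,0.006],"delta_rot":[0,0,0],"fingers":255},{"linear":[0,0,0.0075],"delta_rot":[0,0,0],"fingers":255},{"linear":[0,0,0.0075],"delta_rot":[0,0,0],"fingers":255},{"linear":[0,0,0.0075],"delta_rot":[0,0,0],"fingers":255},{"linear":[0,0,0.0075],"delta_rot":[0,0,0],"fingers":255},{"linear":[0,0,0.0075],"delta_rot":[0,0,0],"fingers":255}]'

```text
time: 30.35
tool_pos: [0.4813, -0.2059, 0.0305]
tool_rot: [-0.0, 0.001, 1.0, 0.0]
contact_force: [-3.3, 1.3, 5.5]
gripper_width: 0.271
```

apply_moves --commands '[{"linear":[0,0,0],"delta_rot":[0,0,0],"fingers":140},{"linear":[0,0,0],"delta_rot":[0,0,0],"fingers":60},{"linear":[0,0,0],"delta_rot":[0,0,0],"fingers":60},{"linear":[0,0,0],"delta_rot":[0,0,0],"fingers":60},{"linear":[0,0,-0.02],"delta_rot":[0,0,0],"fingers":60},{"linear":[0,0,-0.05],"delta_rot":[0,0,0],"fingers":60},{"linear":[0,0,-0.09],"delta_rot":[0,0,0],"fingers":60},{"linear":[0,0,-0.13],"delta_rot":[0,0,0],"fingers":60}]'

```text
time: 31.15
tool_pos: [0.4808, -0.2056, 0.1606]
tool_rot: [-0.001, 0.001, 1.0, 0.0]
contact_force: [1.0, -0.9, 0.2]
gripper_width: 0.758
```

apply_moves --commands '[{"linear":[0,0.04,-0.02],"delta_rot":[0,0,0],"fingers":60},{"linear":[0,0.08,-0.05],"delta_rot":[0,0,0],"fingers":60},{"linear":[0,0.12,-0.08],"delta_rot":[0,0,0],"fingers":60},{"linear":[0,0.16,-0.08],"delta_rot":[0,0,0],"fingers":60},{"linear":[0,0.2,-0.08],"delta_rot":[0,0,0],"fingers":60},{"linear":[0,0.24,-0.08],"delta_rot":[0,0,0],"fingers":60},{"linear":[0,0.28,-0.08],"delta_rot":[0,0,0],"fingers":60},{"linear":[0,0.32,-0.08],"delta_rot":[0,0,0],"fingers":60}]'

```text
time: 31.95
tool_pos: [0.4814, 0.1157, 0.2398]
tool_rot: [0.0, 0.001, 1.0, -0.0]
contact_force: [0.3, 0.8, 0.7]
gripper_width: 0.765
```

```bash
python3 - <<'E'
from h import *
im=eyes.grab_frame('top')[:,:,::-1]; cv2.imwrite('pics/t10.png',cv2.resize(im[100:280,290:480],None,fx=3.2,fy=3.2,interpolation=2))
im=eyes.grab_frame('scene')[:,:,::-1]; cv2.imwrite('pics/s10.png',cv2.resize(im[200:380,150:370],None,fx=3.3,fy=3.3,interpolation=2))
E
```

```text
(no output)
```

View pics/t10.png

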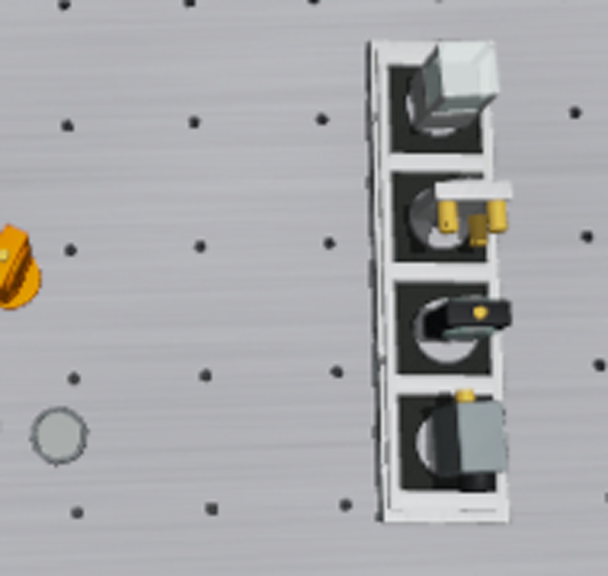

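View pics/s10.png

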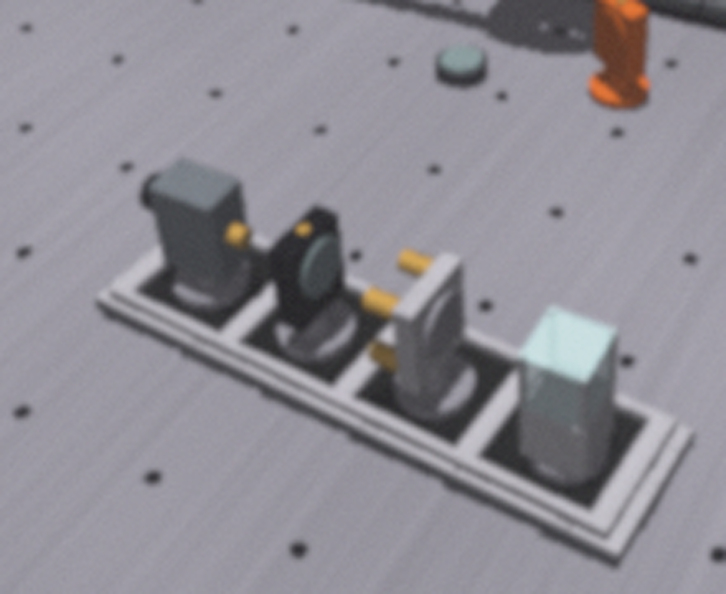

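```bash
python3 -c "
from plant import job_done;print(job_done())"
```

```text
the job is handed in; nothing more can be done
None
```

All four optics now stand in the rail pockets in reverse order, and I handed the job in shortly after 32 s. From the far pocket towards the robot they are the beam-splitter, mirror mount, lens holder and detector.

- **Position:** in the last top and scene views, all four are upright on their pocket floors, and the visible foot edges put them within roughly 2–3 mm of the pocket centres. They face along the rail to within a few degrees by eye.
- **Seating:** a contact force of about 6–9 N on lowering confirmed that the mirror, lens and detector were seated. The beam-splitter showed no clear contact before release, so it may have dropped about 1 mm. It looks seated in the views.
- **Bystanders:** the spare lens and the nearby orange look-alike appear unmoved, and the gripper is clear of everything.
- **Disagreement:** the first wrist view put the rail about 3 mm further across than the top camera did. A closer wrist view agreed with the top camera, so I used those values. No final check failed.

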